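# Secure a carved panel with two swing-over keepers

## Robot

A 6-joint arm with a two-finger parallel gripper is mounted at the origin on the work surface. World frame = base frame: x ahead of the robot, y to its left, z up, the work surface at z = 0. Lengths are in mm, angles in rad, forces in N, time in s.
With the tool pointing down it reaches from about 375 to 900 mm from the base axis. Payload 3.1 kg.
Tool frame: the origin (TCP) lies at the very end of the fingers, on their centre line; the grasp point (between the pads) lies 19 mm behind it; z points along the fingers, y is the line along which they close (so a half turn about z gives the same grasp; the last joint's range is limited). The gripper opens to 87 mm and grips with 3 to 60 N. Pads are 19 mm wide; open, the fingers measure 117 mm over their backs; the gripper's body (75 mm by 190 mm) begins 51 mm behind the grasp point.
Start: joints at [-1.387, 0.527, 1.433, -0, 1.181, -0.178], TCP at [221.245, -584.506, 222.548] pointing down, gripper open.
Joint ranges: [-3.08, 3.08], [-0.75, 2.2], [0.22, 2.44], [-1.43, 4.57], [0, 2.65], [-2.85, 2.85]. Speed limits (rad/s): [2.79, 2.79, 3.14, 3.14, 3.14, 3.14].

## Interface

Orientations are given as a 3x3 rotation matrix whose columns are the frame's x, y, z axes.
In Python, from cell import get_state, vision, ticket gives the robot as it stands.
- The arm moves only by the tool carry_out, never from a script. Its argument "motion" is a list of rows, each an object of numbers: "tx", "ty", "tz": the shift along the tool's x, y, z in mm; "wx", "wy", "wz": the turn, a rotation vector about the tool's x, y, z in rad; "gripper": the opening, from 0 (shut) to 1 (fully open). A call has 1 to 8 rows; each row shifts and turns the commanded pose from where the row before left it, along the tool's axes as they then stand; what a row does not reach is not made up. A row lasts 1/12 s, in which the tool goes at most 41.7 mm and 7.16 degrees, less where a joint would pass 70% of its speed; a pose out of reach is approached as far as the arm can. A call is refused whole if a number of a shift passes 41.7 or a number of a turn 0.125, either way. A call with a gripper value outside its range is refused whole. The fingers move at their own pace and stop on an object; the grip force is fixed at half the most. Time passes only in rows, so rows that do not move let the fingers close. It gives the time, the measured TCP pose, the force, the opening and the grip force at its end, in the units of the state.
- get_state(): the state, without advancing time (a new reading comes with each control period).
- vision.camera(name): name is "scene" or "side" or "wrist"; returns a dict with "frame" (384x512x3 uint8, red, green, blue), "fx", "fy", "cx", "cy" (pixels), "xyz" and "orientation" of the camera in the world. Camera axes: x right, y up, looking along -z (the intrinsics and any distortion apply to the point x, -y, -z); pixel columns grow to the right and rows downward; lengths in mm; the calibration is good to about 2 mm. The wrist camera is an equidistant fisheye: a pixel r from the principal point sees the ray r / f radians off the axis. A picture is of the moment at which its call begins. There is no depth.
- ticket.finish_job(): hands the job in; it is judged then, once.
The state is a dict: "time_s": time; "joint_pos": joint angles; "qvel": joint speeds; "joint_torque": joint torques, N m; "ee_pos": TCP position; "eef_rot": TCP orientation; "ft_force": force on the tool from outside, world axes, zero at the start; "moment": the same for the moment, N m; "finger_gap": finger opening in mm; "grasp_force": force on a finger pad.
Only numpy, scipy, OpenCV 4.12 (cv2) and the standard library are available. Lean on these libraries where they do the work, as an engineer would, in place of code of your own. Each camera call takes 0.05 s, during which the arm holds its last target. There are 200 camera calls.

## Task

Push the carved panel across its board, towards the robot, until its whole long edge sits flush against the board's dark wooden fence, then push each of the two metal keeper arms round with a fingertip until it lies over the panel, square to the fence. Push only: the panel stays flat on the board, do not lift it, and do not disturb the gouge, the tin or the stone. Finish clear of everything.

Things in the scene. Friction and masses are not known exactly. Their poses are not given: they have to be found in the camera images.
- jig: Plywood carving board fixed to the bench, 230 (its x) x 360 (its y) x 18 mm thick, turned up to 0.2 rad. Origin: centre of its underside, on the bench top; z up. A dark wooden fence, 300 mm long along y, top 45 mm above the bench, stands on its robot side, from x = -100 to x = -70 mm.
- fence_middle (a point): Middle of the fence face that the panel must meet, at board level: jig x = -70, y = 0, z = 18 mm. The face is upright, runs along the jig's y and looks to the jig's +x (away from the robot).
- panel: Loose carved wooden panel, 110 (its x) x 200 (its y) x 22 mm plus 3 mm relief, about 0.4 kg. Origin: centre of its underside. It lies on the board (underside 18, carving top 43 mm above the bench) on the fence's +x side, its edge 18 to 55 mm short of it, slightly askew, about centred sideways; keep it so within 35 mm. Push it to the jig's -x; home, its origin is at jig x = -15 mm.
- panel_corner_left (a point): Lower corner of the panel on the fence side, left end (panel x = -55, y = +100 mm, z = 0).
- panel_corner_right (a point): Lower corner of the panel on the fence side, right end (panel x = -55, y = -100 mm, z = 0).
- keeper_left (a joint): Angle (rad) of the left keeper arm. 0: points outwards along the fence (+y of the jig). Growing: swings clockwise seen from above, towards +x, over the panel. 1.571: square to the fence, pointing to the jig's +x. No stop there (range -0.6 to 2.5); stiff (about 0.12 N m, some 1.2 N near the tip); stays where it is left. Starts between 0 and 0.5.
- keeper_left_pivot (a point): Upright pivot axis of the left keeper on top of the fence, jig x = -85, y = +60 mm; this point is 45 mm above the bench. Nut and bolt end 73 mm above the bench.
- keeper_left_tip (a point): Middle of the left keeper's free end, 115 mm from its pivot axis, 55 mm above the bench. The keeper is a flat aluminium bar with round ends, 26 mm wide, 16 mm thick (47 to 63 mm above the bench, so it passes 4 mm above the carving), reaching 26 mm past the pivot the other way.
- keeper_right (a joint): Angle (rad) of the right keeper arm, mirror image of the left. 0: points outwards along the fence (-y of the jig). Growing: swings anticlockwise seen from above, towards +x, over the panel. 1.571: square to the fence, pointing to the jig's +x. Same size, stiffness, range and starts as the left.
- keeper_right_pivot (a point): Upright pivot axis of the right keeper on top of the fence, jig x = -85, y = -60 mm; this point is 45 mm above the bench.
- keeper_right_tip (a point): Middle of the right keeper's free end, 115 mm from its pivot axis, 55 mm above the bench.
- gouge: Bystander: carving gouge with a grey handle, 210 mm long along its x, 24 mm wide and high, lying on the bench to the left or right of the board. Origin under its middle.
- tin: Bystander: closed metal tin, 70 mm across, 65 mm tall, standing on the bench beyond the board. Origin: centre of its underside.
- stone: Bystander: grey sharpening stone, 150 x 50 x 25 mm, on the bench at the other side of the board. Origin: centre of its underside.

How it is judged:
By the outcome, as a careful person would: the job done as asked, in the order asked, and still so for the second after the job is handed in, with the robot touching nothing.
It also fails if it takes over 64 s, if anything falls off the work surface, if the arm or the gripper's body presses on something with over 40 N, if the wrist force passes 120 N, or if a joint passes its speed limit or range.

## Working session

There is one attempt and no reset: what is moved stays moved. The work goes in short steps, Python scripts to look and compute and a tool call to move; the robot and the scene stay as the last step left them, time stands still between calls to the robot, and variables do not carry over. Pictures are saved under pics/ and viewed, at most 10 in all, crops included, and the job is handed in when it is done.

Besides the shell and the picture viewer there is one more tool, called after ">>>" as name([rows], argument=value, ...), one row to a line, values as JSON. carry_out: Moves the arm, as the interface text tells. Its arguments: {"type":"object","properties":{"motion":{"type":"array"}},"required":["motion"]}

```bash
mkdir -p pics; python3 - <<'E'
from cell import get_state, vision
import cv2,numpy as np
s=get_state();print(s['time_s'],s['ee_pos'],np.round(s['eef_rot'],3),s['finger_gap'])
import pickle
for n in ['scene','side']:
    c=vision.camera(n);pickle.dump(c,open(f'pics/{n}0.pkl','wb'))
    print(n,{k:np.round(v,3).tolist() for k,v in c.items() if k!='frame'})
    cv2.imwrite(f'pics/{n}0.png',cv2.resize(c['frame'][:,:,::-1],(800,600),interpolation=cv2.INTER_CUBIC))
E
```

```text
0.0 [ 221.127051   -583.79227255  221.57532961] [[ 0.935  0.354 -0.   ]
 [ 0.354 -0.935  0.002]
 [ 0.    -0.002 -1.   ]] 86.87801232470709
scene {'fx': 367.637, 'fy': 367.637, 'cx': 260.513, 'cy': 195.916, 'xyz': [1357.267, -350.145, 686.615], 'orientation': [[0.483, -0.531, 0.696], [0.875, 0.293, -0.385], [0.0, 0.796, 0.606]]}
side {'fx': 405.893, 'fy': 405.893, 'cx': 252.668, 'cy': 194.744, 'xyz': [395.647, 759.751, 709.412], 'orientation': [[-0.956, 0.193, -0.222], [-0.294, -0.611, 0.735], [0.006, 0.768, 0.641]]}
```

View pics/scene0.png

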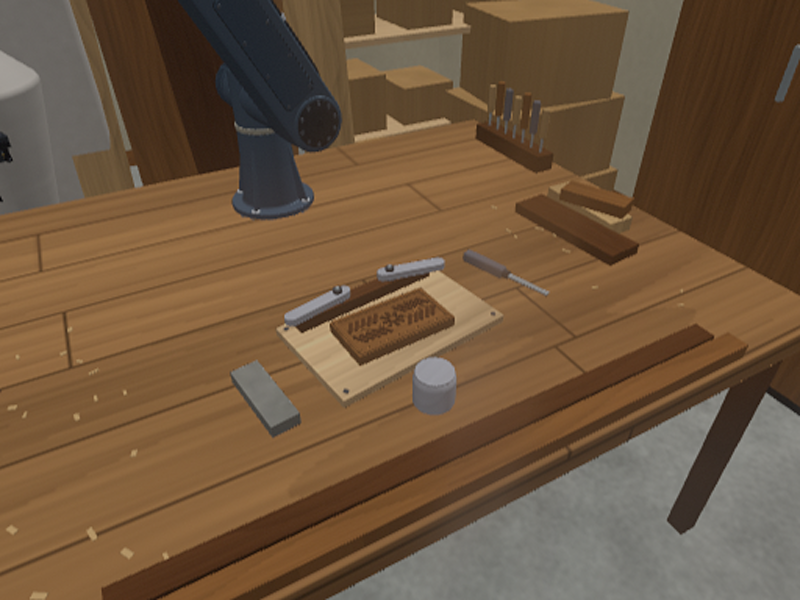

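View pics/side0.png

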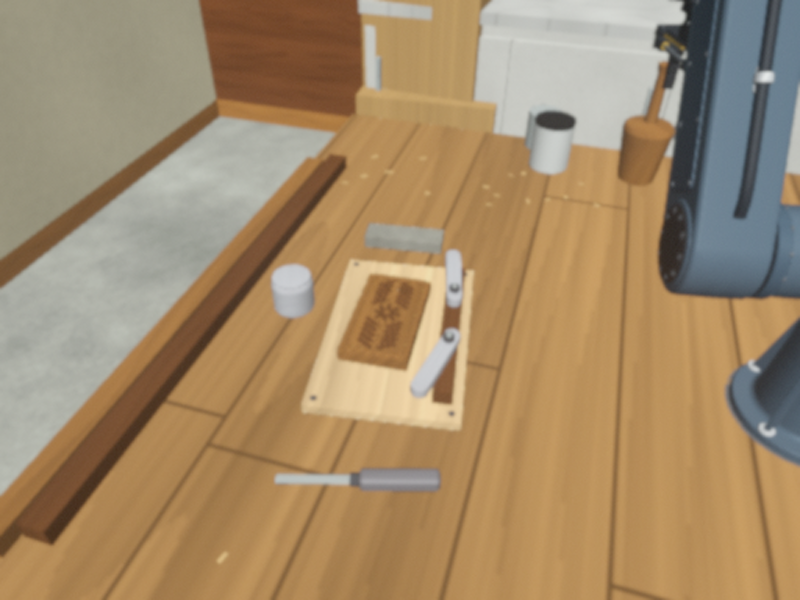

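Scene view: board corners about (278,330), (347,402), (502,315); panel in the middle, keepers near (318,305) and (410,270), tin (434,385), stone (265,398), gouge (505,272). Side view: board corners (352,260), (473,270), (462,425), (304,412). I'll zoom in for precise picks.

```bash
python3 - <<'E'
import cv2,pickle
for n,(x,y) in dict(scene=(174,158),side=(186,145)).items():
    f=pickle.load(open(f'pics/{n}0.pkl','rb'))['frame'][y:y+120,x:x+160,::-1]
    g=cv2.resize(f,(800,600),interpolation=cv2.INTER_CUBIC)
    cv2.imwrite(f'pics/{n}0c.png',g)
E
```

```text
(no output)
```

View pics/scene0c.png

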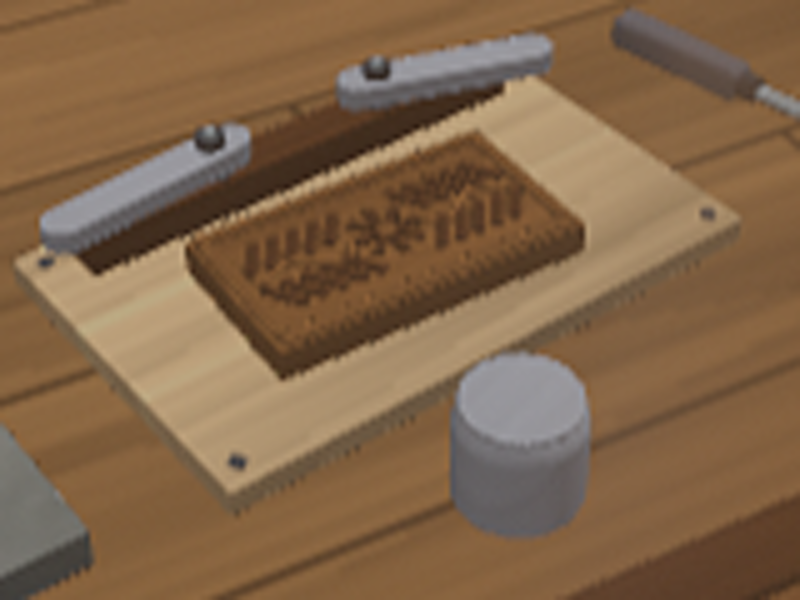

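View pics/side0c.png

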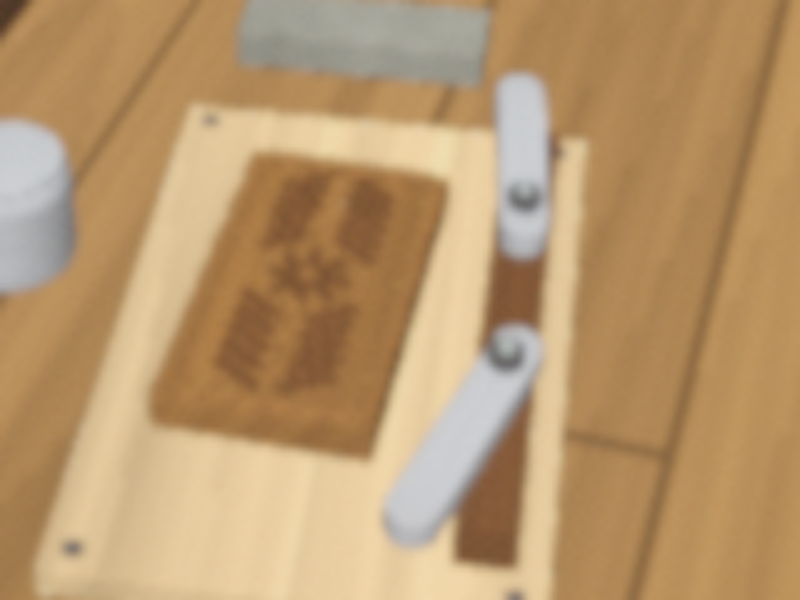

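Crops: panel top corners at scene (188,243),(283,352),(583,228),(475,132), side (262,152),(447,182),(374,442),(155,405). The pivot nuts are at scene (210,130),(377,62) and side (525,190),(506,343). Keeper tips are at scene (42,225),(552,45) and side (520,73),(408,535).

```bash
cat > h.py <<'E'
import numpy as np
def proj(c,P):
    q=(np.atleast_2d(P)-np.array(c['xyz']))@np.array(c['orientation'])
    return np.c_[c['cx']+c['fx']*q[:,0]/-q[:,2], c['cy']-c['fy']*q[:,1]/-q[:,2]]
def place(p,L):
    L=np.atleast_2d(L).astype(float);c,s=np.cos(p[2]),np.sin(p[2])
    return np.c_[p[0]+c*L[:,0]-s*L[:,1],p[1]+s*L[:,0]+c*L[:,1],L[:,2]]
OFF=dict(scene=(174,158),side=(186,145))
def px(n,uv): return (np.array(uv)+.5)/5-.5+np.array(OFF[n])
def ray(c,uv,z):
    d=np.array(c['orientation'])@np.array([(uv[0]-c['cx'])/c['fx'],-(uv[1]-c['cy'])/c['fy'],-1])
    o=np.array(c['xyz']);return o+d*(z-o[2])/d[2]
E
python3 - <<'E'
from h import *
import pickle
from scipy.optimize import least_squares
C={n:pickle.load(open(f'pics/{n}0.pkl','rb')) for n in OFF}
J=[('scene',-115,-180,18,18,262),('scene',115,-180,18,232,495),('scene',115,180,18,740,218),('scene',-70,-150,18,98,272),
('scene',-85,-60,73,210,129),('scene',-85,60,73,377,62),('side',115,-180,18,190,103),('side',-115,-180,18,587,140),('side',-85,-60,73,525,190),('side',-85,60,73,506,343),('side',115,180,18,38,580)]
P=[('scene',-55,-100,40,188,243),('scene',55,-100,40,283,352),('scene',55,100,40,583,228),('scene',-55,100,40,475,132),
('side',55,-100,40,262,152),('side',-55,-100,40,447,182),('side',-55,100,40,374,442),('side',55,100,40,155,405)]
def fit(D):
    f=lambda p:np.concatenate([proj(C[n],place(p,[a,b,z]))[0]-px(n,(u,v)) for n,a,b,z,u,v in D])
    r=least_squares(f,[550,0,0],loss='soft_l1');print(np.round(r.x,3));print(np.round(f(r.x).reshape(-1,2),1).tolist());return r.x
j=fit(J);p=fit(P)
d=p[:2]-j[:2];c,s=np.cos(j[2]),np.sin(j[2])
print('panel in jig',c*d[0]+s*d[1],-s*d[0]+c*d[1],p[2]-j[2])
for n,k,u,v in [('scene','R',42,225),('side','R',520,73),('scene','L',552,45),('side','L',408,535)]:
    w=ray(C[n],px(n,(u,v)),63);sy=1 if k=='L' else -1
    e=place([0,0,-j[2]],[*(w[:2]-j[:2]),0])[0]-np.array([-85,60*sy,0])
    print(n,k,w[:2],'ang',np.arctan2(e[0],e[1]*sy),np.hypot(*e[:2]))
for nm,n,u,v,z in [('tin','scene',524,402,65),('stone','side',480,80,25),('stone corner','scene',90,540,25),('gouge','scene',620,20,24),('gouge','scene',750,85,24)]:
    print(nm,ray(C[n],px(n,(u,v)),z))
for nm,U in [('stone',[(365,248),(370,224),(443,226),(442,250)]),('gouge',[(275,480),(440,480)])]:
    for u in U: print(nm,ray(C['side'],np.array(u)*.64,12))
E
```

```text
[6.12686e+02 2.70870e+01 1.63000e-01]
[[-1.4, -0.4], [-0.0, -0.5], [0.8, -0.6], [-0.3, 1.4], [-0.1, 0.3], [-0.1, -0.5], [-0.3, 0.7], [-0.3, 0.2], [0.1, -0.2], [0.6, 0.8], [-0.8, -0.9]]
[6.32571e+02 2.01760e+01 8.20000e-02]
[[-0.6, -0.6], [-0.0, -0.3], [1.0, -1.7], [0.7, -1.1], [-1.8, -0.1], [0.9, -0.6], [0.6, -1.0], [-1.2, -0.9]]
panel in jig 18.50442688213063 -10.037820954936755 -0.08088350588402331
scene R [ 563.29538849 -156.7873403 ] ang 0.05723794112790623 113.64206694510855
side R [ 567.34591262 -159.48903154] ang 0.08594255596871757 117.21019642725719
scene L [543.63017174 183.16540555] ang 0.38080474542608034 113.31476901200482
side L [534.73158736 189.83696031] ang 0.2950792061806875 118.33595000544905
tin [811.35399004   1.01603175  65.        ]
stone [ 598.15770664 -199.4468478    25.        ]
stone corner [ 757.1701964  -205.82710348   25.        ]
gouge [488.43169004 273.38316473  24.        ]
gouge [594.74133211 303.10154042  24.        ]
stone [ 741.64482027 -183.56184535   12.        ]
stone [ 759.8663591  -266.64229234   12.        ]
stone [ 617.36142008 -304.26955639   12.        ]
stone [ 599.10834466 -221.85161527   12.        ]
gouge [680.60868646 343.78963829  12.        ]
gouge [477.89762154 280.38912078  12.        ]
```

>>> carry_out([
  {"wz": 0.1, "gripper": 1},
  {"wz": 0.099, "gripper": 1},
  {"tx": 29.5, "ty": -26.5, "gripper": 1},
  {"tx": 29.5, "ty": -26.5, "gripper": 1},
  {"tx": 29.5, "ty": -26.5, "gripper": 1},
  {"tx": 29.5, "ty": -26.5, "gripper": 1},
  {"tx": 29.5, "ty": -26.5, "gripper": 1},
  {"tx": 29.5, "ty": -26.5, "gripper": 1},
])

```text
invalid input
```

>>> carry_out([
  {"tx": 29.5, "ty": -26.5},
  {"tx": 29.5, "ty": -26.5},
  {"tx": 29.5, "ty": -26.5},
  {"tx": 29.5, "ty": -26.5},
  {"tx": 29.5, "ty": -26.5},
  {"tx": 29.5, "ty": -26.5},
  {"tx": 29.5, "ty": -26.5},
  {"tx": 29.5, "ty": -26.5},
])

```text
invalid input
```

>>> carry_out([
  {"tx": 29.5, "ty": -26.5},
  {"tx": 29.5, "ty": -26.5},
  {"tx": 29.5, "ty": -26.5},
  {"tx": 29.5, "ty": -26.5},
  {},
  {},
])

```text
invalid input
```

```bash
cat >> h.py <<'E'
JIG=np.array([612.7,27.1,.163])
def tojig(p): return place([0,0,-JIG[2]],[p[0]-JIG[0],p[1]-JIG[1],p[2]])[0]
def st():
    from cell import get_state
    s=get_state();R=s['eef_rot']
    print('t',s['time_s'],'jig',np.round(tojig(s['ee_pos']),1),'yaw',round(float(np.arctan2(R[1][0],R[0][0])),4),'tilt',np.round(np.array(R)[:,2],3),'F',np.round(s['ft_force'],1),'gap',s['finger_gap'],'q',np.round(s['joint_pos'],2))
E
python3 - <<'E'
from h import *
st()
from cell import vision
import cv2,pickle
c=vision.camera('wrist');pickle.dump(c,open('pics/w1.pkl','wb'))
cv2.imwrite('pics/w1.png',cv2.resize(c['frame'][:,:,::-1],(800,600)))
print({k:np.round(v,3).tolist() for k,v in c.items() if k!='frame'})
E
```

```text
t 0.1 jig [-485.5 -539.3  221.7] yaw 0.3618 tilt [-0.     0.002 -1.   ] F [-0.5  0.3  0.2] gap 86.84111254902083 q [-1.39  0.53  1.43  0.    1.18 -0.18]
{'fx': 297.319, 'fy': 297.319, 'cx': 257.544, 'cy': 190.407, 'xyz': [299.295, -555.097, 383.491], 'orientation': [[0.353, 0.892, 0.283], [-0.936, 0.337, 0.104], [-0.002, -0.301, 0.953]]}
```

View pics/w1.png

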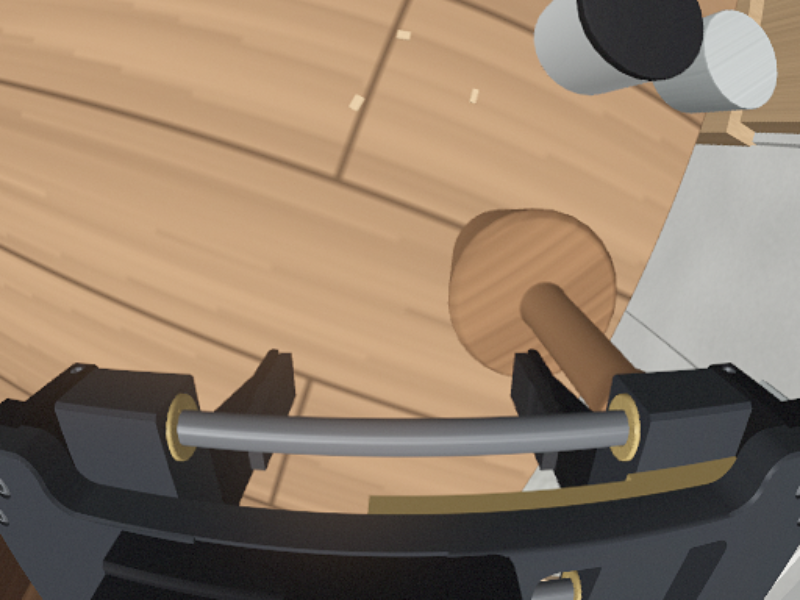

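The arm hasn't moved, so the wrist view still shows the start spot. The calls were refused, probably because each row needs all its fields. I'll try a full row.

>>> carry_out([
  {"tx": 0, "ty": 0, "tz": 0, "wx": 0, "wy": 0, "wz": 0.1, "gripper": 1},
  {"tx": 0, "ty": 0, "tz": 0, "wx": 0, "wy": 0, "wz": 0.099, "gripper": 1},
])

```text
time_s: 0.32
ee_pos: [221.2, -584.2, 222.1]
eef_rot: [[0.988, 0.157, -0.0], [0.157, -0.988, 0.001], [-0.0, -0.001, -1.0]]
ft_force: [-0.2, 0.5, -0.6]
finger_gap: 86.8
grasp_force: 0.0
```

>>> carry_out([
  {"tx": 29.5, "ty": -26.5, "tz": 0, "wx": 0, "wy": 0, "wz": 0, "gripper": 1},
  {"tx": 29.5, "ty": -26.5, "tz": 0, "wx": 0, "wy": 0, "wz": 0, "gripper": 1},
  {"tx": 29.5, "ty": -26.5, "tz": 0, "wx": 0, "wy": 0, "wz": 0, "gripper": 1},
  {"tx": 29.5, "ty": -26.5, "tz": 0, "wx": 0, "wy": 0, "wz": 0, "gripper": 1},
  {"tx": 29.5, "ty": -26.5, "tz": 0, "wx": 0, "wy": 0, "wz": 0, "gripper": 1},
  {"tx": 29.5, "ty": -26.5, "tz": 0, "wx": 0, "wy": 0, "wz": 0, "gripper": 1},
  {"tx": 29.5, "ty": -26.5, "tz": 0, "wx": 0, "wy": 0, "wz": 0, "gripper": 1},
  {"tx": 29.5, "ty": -26.5, "tz": 0, "wx": 0, "wy": 0, "wz": 0, "gripper": 1},
])

```text
time_s: 0.98
ee_pos: [420.5, -335.3, 222.4]
eef_rot: [[0.987, 0.162, -0.0], [0.162, -0.987, 0.0], [-0.0, -0.0, -1.0]]
ft_force: [-0.3, -0.0, 0.3]
finger_gap: 87.0
grasp_force: 0.0
```

>>> carry_out([
  {"tx": 29.5, "ty": -26.5, "tz": 0, "wx": 0, "wy": 0, "wz": 0, "gripper": 1},
  {"tx": 29.5, "ty": -26.5, "tz": 0, "wx": 0, "wy": 0, "wz": 0, "gripper": 1},
  {"tx": 29.5, "ty": -26.5, "tz": 0, "wx": 0, "wy": 0, "wz": 0, "gripper": 1},
  {"tx": 29.5, "ty": -26.5, "tz": 0, "wx": 0, "wy": 0, "wz": 0, "gripper": 1},
  {"tx": 29.5, "ty": -26.5, "tz": 0, "wx": 0, "wy": 0, "wz": 0, "gripper": 1},
  {"tx": 29.5, "ty": -26.5, "tz": 0, "wx": 0, "wy": 0, "wz": 0, "gripper": 1},
  {"tx": 29.5, "ty": -26.5, "tz": 0, "wx": 0, "wy": 0, "wz": 0, "gripper": 1},
  {"tx": 29.5, "ty": -26.5, "tz": 0, "wx": 0, "wy": 0, "wz": 0, "gripper": 1},
])

```text
time_s: 1.65
ee_pos: [619.0, -87.7, 222.3]
eef_rot: [[0.987, 0.162, -0.001], [0.162, -0.987, 0.0], [-0.001, -0.0, -1.0]]
ft_force: [0.9, -1.0, -0.3]
finger_gap: 86.8
grasp_force: 0.0
```

>>> carry_out([
  {"tx": 29.5, "ty": -26.5, "tz": 0, "wx": 0, "wy": 0, "wz": 0, "gripper": 1},
  {"tx": 29.5, "ty": -26.5, "tz": 0, "wx": 0, "wy": 0, "wz": 0, "gripper": 1},
  {"tx": 29.5, "ty": -26.5, "tz": 0, "wx": 0, "wy": 0, "wz": 0, "gripper": 1},
  {"tx": 10, "ty": -10, "tz": 0, "wx": 0, "wy": 0, "wz": 0, "gripper": 1},
  {"tx": 0, "ty": 0, "tz": 0, "wx": 0, "wy": 0, "wz": 0, "gripper": 1},
  {"tx": 0, "ty": 0, "tz": 0, "wx": 0, "wy": 0, "wz": 0, "gripper": 1},
])

```text
time_s: 2.15
ee_pos: [700.4, 15.1, 221.7]
eef_rot: [[0.986, 0.164, -0.002], [0.164, -0.986, -0.001], [-0.002, 0.0, -1.0]]
ft_force: [-0.9, -0.3, -0.5]
finger_gap: 86.9
grasp_force: 0.0
```

```bash
python3 -c "
from h import *
st()"
```

```text
t 2.15 jig [ 84.6 -26.1 221.7] yaw 0.1645 tilt [-0.002 -0.001 -1.   ] F [-0.9 -0.3 -0.5] gap 86.88634092934056 q [-0.14  0.64  1.22 -0.    1.29  1.27]
```

>>> carry_out([
  {"tx": 22, "ty": -17, "tz": 0, "wx": 0, "wy": 0, "wz": 0, "gripper": 1},
  {"tx": 0, "ty": 0, "tz": 38, "wx": 0, "wy": 0, "wz": 0, "gripper": 1},
  {"tx": 0, "ty": 0, "tz": 38, "wx": 0, "wy": 0, "wz": 0, "gripper": 1},
  {"tx": 0, "ty": 0, "tz": 38, "wx": 0, "wy": 0, "wz": 0, "gripper": 1},
  {"tx": 0, "ty": 0, "tz": 30, "wx": 0, "wy": 0, "wz": 0, "gripper": 1},
  {"tx": 0, "ty": 0, "tz": 20, "wx": 0, "wy": 0, "wz": 0, "gripper": 1},
  {"tx": 0, "ty": 0, "tz": 0, "wx": 0, "wy": 0, "wz": 0, "gripper": 1},
])

```text
time_s: 2.73
ee_pos: [714.3, 32.9, 52.6]
eef_rot: [[0.987, 0.16, -0.013], [0.16, -0.987, 0.001], [-0.013, -0.003, -1.0]]
ft_force: [-0.5, 0.0, 0.3]
finger_gap: 87.2
grasp_force: 0.0
```

```bash
python3 - <<'E'
from h import *
st()
from cell import vision
import cv2,pickle
c=vision.camera('wrist')
cv2.imwrite('pics/w2.png',cv2.resize(c['frame'][:,:,::-1],(800,600)))
E
```

```text
t 2.7333 jig [101.2 -10.8  52.6] yaw 0.1603 tilt [-0.013  0.001 -1.   ] F [-0.5  0.   0.3] gap 87.19133894367314 q [-0.11  0.85  1.29 -0.    1.02  1.3 ]
```

View pics/w2.png

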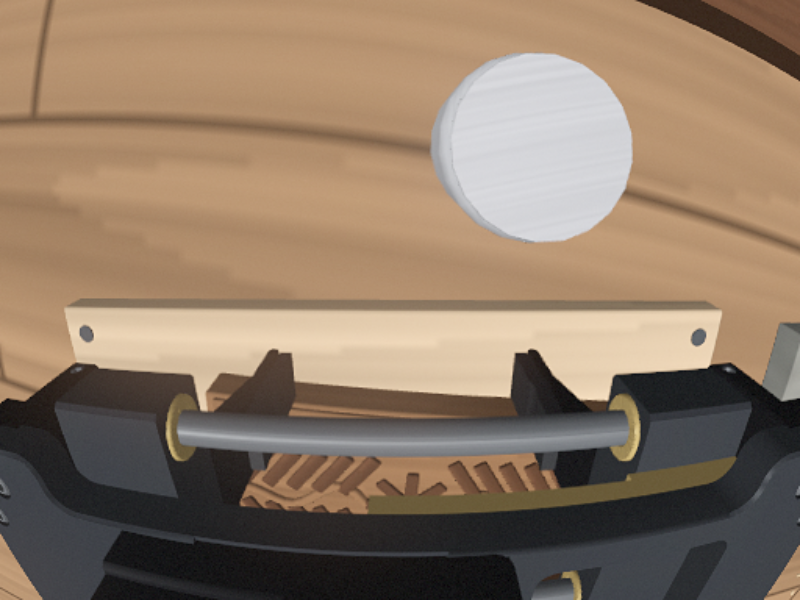

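The wrist view shows the fingertips at (275,360) and (530,360), over the board strip beyond the panel's far edge. The tin at (540,150) is clear. I'll let it settle, then finish the descent.

>>> carry_out([
  {"tx": 0, "ty": 0, "tz": 0, "wx": 0, "wy": 0, "wz": 0, "gripper": 1},
  {"tx": 0, "ty": 0, "tz": 0, "wx": 0, "wy": 0, "wz": 0, "gripper": 1},
])

```text
time_s: 2.95
ee_pos: [721.5, 33.8, 61.2]
eef_rot: [[0.987, 0.161, 0.004], [0.161, -0.987, -0.001], [0.004, 0.001, -1.0]]
ft_force: [-0.1, 0.3, 0.3]
finger_gap: 87.0
grasp_force: 0.0
```

```bash
python3 -c "
from h import *
st()"
```

```text
t 2.95 jig [108.4 -11.   61.2] yaw 0.1617 tilt [ 0.004 -0.001 -1.   ] F [-0.1  0.3  0.3] gap 86.9542905986609 q [-0.11  0.84  1.28 -0.    1.02  1.3 ]
```

>>> carry_out([
  {"tx": 0, "ty": 0, "tz": 12, "wx": 0, "wy": 0, "wz": 0, "gripper": 1},
  {"tx": 0, "ty": 0, "tz": 10, "wx": 0, "wy": 0, "wz": 0, "gripper": 1},
  {"tx": 0, "ty": 0, "tz": 8, "wx": 0, "wy": 0, "wz": 0, "gripper": 1},
  {"tx": 0, "ty": 0, "tz": 4, "wx": 0, "wy": 0, "wz": 0, "gripper": 1},
  {"tx": 0, "ty": 0, "tz": 1, "wx": 0, "wy": 0, "wz": 0, "gripper": 1},
  {"tx": 0, "ty": 0, "tz": 0, "wx": 0, "wy": 0, "wz": 0, "gripper": 1},
])

```text
time_s: 3.45
ee_pos: [719.4, 35.2, 22.6]
eef_rot: [[0.987, 0.162, -0.001], [0.162, -0.987, 0.0], [-0.001, -0.0, -1.0]]
ft_force: [0.1, 1.0, 0.1]
finger_gap: 86.8
grasp_force: 0.0
```

```bash
python3 -c "
from h import *
st()"
```

```text
t 3.45 jig [106.6  -9.3  22.6] yaw 0.163 tilt [-0.001  0.    -1.   ] F [0.1 1.  0.1] gap 86.78632571656011 q [-0.11  0.89  1.29  0.    0.96  1.3 ]
```

>>> carry_out([
  {"tx": -4, "ty": 0, "tz": -2, "wx": 0, "wy": 0, "wz": 0, "gripper": 1},
  {"tx": -5, "ty": 0, "tz": 0, "wx": 0, "wy": 0, "wz": 0, "gripper": 1},
  {"tx": -5, "ty": 0, "tz": 0, "wx": 0, "wy": 0, "wz": 0, "gripper": 1},
  {"tx": -5, "ty": 0, "tz": 0, "wx": 0, "wy": 0, "wz": 0, "gripper": 1},
  {"tx": -4, "ty": 0, "tz": 0, "wx": 0, "wy": 0, "wz": 0, "gripper": 1},
  {"tx": -4, "ty": 0, "tz": 0, "wx": 0, "wy": 0, "wz": 0, "gripper": 1},
  {"tx": -4, "ty": 0, "tz": 0, "wx": 0, "wy": 0, "wz": 0, "gripper": 1},
  {"tx": -4, "ty": 0, "tz": 0, "wx": 0, "wy": 0, "wz": 0, "gripper": 1},
])

```text
time_s: 4.12
ee_pos: [686.1, 29.3, 26.1]
eef_rot: [[0.987, 0.162, 0.002], [0.162, -0.987, -0.0], [0.002, 0.0, -1.0]]
ft_force: [3.4, -0.0, -0.1]
finger_gap: 87.3
grasp_force: 1.6
```

>>> carry_out([
  {"tx": -4, "ty": 0, "tz": 0, "wx": 0, "wy": 0, "wz": 0, "gripper": 1},
  {"tx": -3, "ty": 0, "tz": 0, "wx": 0, "wy": 0, "wz": 0, "gripper": 1},
  {"tx": -3, "ty": 0, "tz": 0, "wx": 0, "wy": 0, "wz": 0, "gripper": 1},
  {"tx": -2, "ty": 0, "tz": 0, "wx": 0, "wy": 0, "wz": 0, "gripper": 1},
  {"tx": 0, "ty": 0, "tz": 0, "wx": 0, "wy": 0, "wz": 0, "gripper": 1},
])

```text
time_s: 4.53
ee_pos: [673.7, 27.0, 26.0]
eef_rot: [[0.987, 0.162, 0.001], [0.162, -0.987, -0.001], [0.001, 0.001, -1.0]]
ft_force: [2.5, 1.0, 3.0]
finger_gap: 86.7
grasp_force: 1.5
```

```bash
python3 -c "
from h import *
st()"
```

```text
t 4.5333 jig [ 60.2 -10.   26. ] yaw 0.163 tilt [ 0.001 -0.001 -1.   ] F [2.5 1.  3. ] gap 86.70956403251596 q [-0.13  0.83  1.43 -0.    0.88  1.28]
```

>>> carry_out([
  {"tx": -2, "ty": 0, "tz": 0, "wx": 0, "wy": 0, "wz": 0, "gripper": 1},
  {"tx": -2, "ty": 0, "tz": 0, "wx": 0, "wy": 0, "wz": 0, "gripper": 1},
  {"tx": -2, "ty": 0, "tz": 0, "wx": 0, "wy": 0, "wz": 0, "gripper": 1},
  {"tx": -1, "ty": 0, "tz": 0, "wx": 0, "wy": 0, "wz": 0, "gripper": 1},
  {"tx": 0, "ty": 0, "tz": 0, "wx": 0, "wy": 0, "wz": 0, "gripper": 1},
])

```text
time_s: 4.95
ee_pos: [666.9, 26.1, 25.9]
eef_rot: [[0.987, 0.162, 0.001], [0.162, -0.987, -0.0], [0.001, 0.0, -1.0]]
ft_force: [4.2, 0.6, 3.4]
finger_gap: 87.0
grasp_force: 2.2
```

>>> carry_out([
  {"tx": -1, "ty": 0, "tz": 0, "wx": 0, "wy": 0, "wz": 0, "gripper": 1},
  {"tx": -1, "ty": 0, "tz": 0, "wx": 0, "wy": 0, "wz": 0, "gripper": 1},
  {"tx": 0, "ty": 0, "tz": 0, "wx": 0, "wy": 0, "wz": 0, "gripper": 1},
])

```text
time_s: 5.2
ee_pos: [666.1, 25.9, 25.9]
eef_rot: [[0.987, 0.161, 0.003], [0.161, -0.987, 0.0], [0.003, 0.0, -1.0]]
ft_force: [6.2, 0.4, 2.6]
finger_gap: 87.3
grasp_force: 3.1
```

```bash
python3 -c "
from h import *
st()"
```

```text
t 5.2 jig [52.5 -9.9 25.9] yaw 0.1619 tilt [ 0.003  0.    -1.   ] F [6.2 0.4 2.6] gap 87.26826712268306 q [-0.13  0.83  1.45  0.    0.86  1.28]
```

>>> carry_out([
  {"tx": -1, "ty": 0, "tz": 0, "wx": 0, "wy": 0, "wz": 0, "gripper": 1},
  {"tx": -1, "ty": 0, "tz": 0, "wx": 0, "wy": 0, "wz": 0, "gripper": 1},
  {"tx": 0, "ty": 0, "tz": 0, "wx": 0, "wy": 0, "wz": 0, "gripper": 1},
])

```text
time_s: 5.45
ee_pos: [665.9, 25.4, 26.0]
eef_rot: [[0.987, 0.159, 0.007], [0.159, -0.987, 0.0], [0.007, 0.001, -1.0]]
ft_force: [9.0, 0.8, 1.2]
finger_gap: 86.3
grasp_force: 4.4
```

>>> carry_out([
  {"tx": -1, "ty": 0, "tz": 0, "wx": 0, "wy": 0, "wz": 0, "gripper": 1},
  {"tx": -1, "ty": 0, "tz": 0, "wx": 0, "wy": 0, "wz": 0, "gripper": 1},
  {"tx": 0, "ty": 0, "tz": 0, "wx": 0, "wy": 0, "wz": 0, "gripper": 1},
])

```text
time_s: 5.7
ee_pos: [665.8, 25.3, 26.1]
eef_rot: [[0.987, 0.159, 0.012], [0.159, -0.987, 0.001], [0.012, 0.001, -1.0]]
ft_force: [12.1, 1.5, -1.8]
finger_gap: 87.0
grasp_force: 6.0
```

```bash
python3 -c "
from h import *
st()"
```

```text
t 5.7 jig [ 52.1 -10.4  26.1] yaw 0.1593 tilt [ 0.012  0.001 -1.   ] F [12.1  1.5 -1.8] gap 86.97827733681413 q [-0.13  0.82  1.46  0.    0.85  1.28]
```

>>> carry_out([
  {"tx": 8, "ty": 0, "tz": 0, "wx": 0, "wy": 0, "wz": 0, "gripper": 1},
  {"tx": 12, "ty": 0, "tz": 0, "wx": 0, "wy": 0, "wz": 0, "gripper": 1},
  {"tx": 10, "ty": 0, "tz": -10, "wx": 0, "wy": 0, "wz": 0, "gripper": 1},
  {"tx": 0, "ty": 0, "tz": -25, "wx": 0, "wy": 0, "wz": 0, "gripper": 1},
  {"tx": 0, "ty": 0, "tz": -30, "wx": 0, "wy": 0, "wz": 0, "gripper": 1},
  {"tx": 0, "ty": 0, "tz": -30, "wx": 0, "wy": 0, "wz": 0, "gripper": 0},
  {"tx": 0, "ty": 0, "tz": 0, "wx": 0, "wy": 0, "wz": 0, "gripper": 0},
  {"tx": 0, "ty": 0, "tz": 0, "wx": 0, "wy": 0, "wz": 0, "gripper": 0},
])

```text
time_s: 6.37
ee_pos: [688.7, 30.2, 121.2]
eef_rot: [[0.987, 0.162, -0.003], [0.162, -0.987, -0.0], [-0.003, -0.0, -1.0]]
ft_force: [0.9, 0.4, 0.7]
finger_gap: 74.5
grasp_force: 0.0
```

```bash
python3 - <<'E'
from h import *
st()
from cell import vision
import cv2,pickle
g=[]
for n,(x,y) in dict(scene=(174,158),side=(186,145)).items():
    c=vision.camera(n);pickle.dump(c,open(f'pics/{n}1.pkl','wb'))
    g.append(cv2.resize(c['frame'][y:y+120,x:x+160,::-1],(400,300),interpolation=cv2.INTER_CUBIC))
cv2.imwrite('pics/both1.png',np.hstack(g))
E
```

```text
t 6.3667 jig [ 75.5  -9.2 121.2] yaw 0.163 tilt [-0.003 -0.    -1.   ] F [0.9 0.4 0.7] gap 74.54770392099319 q [-0.12  0.73  1.34 -0.    1.08  1.29]
```

View pics/both1.png

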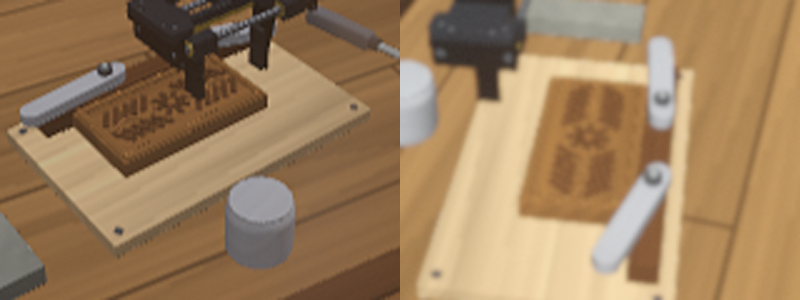

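The panel's long edge now lies along the fence in both views (scene left edge (75,115), side right edge (645,150)), and the keepers are untouched. Next is the left keeper.

>>> carry_out([
  {"tx": -23, "ty": -19, "tz": 0, "wx": 0, "wy": 0, "wz": 0, "gripper": 0},
  {"tx": -23, "ty": -19, "tz": 0, "wx": 0, "wy": 0, "wz": 0, "gripper": 0},
  {"tx": -23, "ty": -19, "tz": 0, "wx": 0, "wy": 0, "wz": 0, "gripper": 0},
  {"tx": -23, "ty": -19, "tz": 0, "wx": 0, "wy": 0, "wz": 0, "gripper": 0},
  {"tx": -23, "ty": -19, "tz": 0, "wx": 0, "wy": 0, "wz": 0, "gripper": 0},
  {"tx": -23, "ty": -19, "tz": 0, "wx": 0, "wy": 0, "wz": 0, "gripper": 0},
  {"tx": -23, "ty": -19, "tz": 0, "wx": 0, "wy": 0, "wz": 0, "gripper": 0},
  {"tx": -23, "ty": -19, "tz": 0, "wx": 0, "wy": 0, "wz": 0, "gripper": 0},
])

```text
time_s: 7.13
ee_pos: [480.1, 150.5, 118.6]
eef_rot: [[0.987, 0.162, -0.007], [0.162, -0.987, -0.001], [-0.007, -0.0, -1.0]]
ft_force: [0.1, 0.9, 0.1]
finger_gap: 13.5
grasp_force: 0.0
```

>>> carry_out([
  {"tx": -3, "ty": -2, "tz": 0, "wx": 0, "wy": 0, "wz": 0, "gripper": 0},
  {"tx": 0, "ty": 0, "tz": 0, "wx": 0, "wy": 0, "wz": 0, "gripper": 0},
  {"tx": 0, "ty": 0, "tz": 0, "wx": 0, "wy": 0, "wz": 0, "gripper": 0},
  {"tx": 0, "ty": 0, "tz": 0, "wx": 0, "wy": 0, "wz": 0, "gripper": 0},
])

```text
time_s: 7.47
ee_pos: [481.8, 151.3, 120.0]
eef_rot: [[0.987, 0.161, -0.0], [0.161, -0.987, -0.0], [-0.0, 0.0, -1.0]]
ft_force: [0.3, -0.2, 0.3]
finger_gap: 0.9
grasp_force: 0.0
```

```bash
python3 -c "
from h import *
st()
for t in [0,.2,.4,.6,.8,1,1.2,1.4,1.5708]:
  h=13+9.5*np.cos(t)+15*np.sin(t);r=85
  print(t,np.round([-85+r*np.sin(t)-h*np.cos(t),60+r*np.cos(t)+h*np.sin(t)],1))"
```

```text
t 7.4667 jig [-109.   143.8  120. ] yaw 0.1622 tilt [-0. -0. -1.] F [ 0.3 -0.2  0.3] gap 0.8516160661531086 q [ 0.08  0.53  1.83 -0.    0.79  1.49]
0 [-107.5  145. ]
0.2 [-92.9 148.3]
0.4 [-77.3 149. ]
0.6 [-61.2 146.7]
0.8 [-45.2 141. ]
1 [-30.1 131.8]
1.2 [-16.8 119.2]
1.4 [ -6.2 103.4]
1.5708 [ 0. 88.]
```

>>> carry_out([
  {"tx": 0, "ty": 0, "tz": 15, "wx": 0, "wy": 0, "wz": 0, "gripper": 0},
  {"tx": 0, "ty": 0, "tz": 18, "wx": 0, "wy": 0, "wz": 0, "gripper": 0},
  {"tx": 0, "ty": 0, "tz": 15, "wx": 0, "wy": 0, "wz": 0, "gripper": 0},
  {"tx": 0, "ty": 0, "tz": 10, "wx": 0, "wy": 0, "wz": 0, "gripper": 0},
  {"tx": 0, "ty": 0, "tz": 6, "wx": 0, "wy": 0, "wz": 0, "gripper": 0},
  {"tx": 0, "ty": 0, "tz": 3, "wx": 0, "wy": 0, "wz": 0, "gripper": 0},
  {"tx": 0, "ty": 0, "tz": 0, "wx": 0, "wy": 0, "wz": 0, "gripper": 0},
  {"tx": 0, "ty": 0, "tz": 0, "wx": 0, "wy": 0, "wz": 0, "gripper": 0},
])

```text
time_s: 8.13
ee_pos: [481.4, 151.7, 53.8]
eef_rot: [[0.987, 0.162, 0.001], [0.162, -0.987, 0.0], [0.001, 0.0, -1.0]]
ft_force: [-0.0, 0.3, -0.4]
finger_gap: 0.4
grasp_force: 0.0
```

>>> carry_out([
  {"tx": 8, "ty": -2.5, "tz": 0, "wx": 0, "wy": 0, "wz": 0, "gripper": 0},
  {"tx": 8, "ty": -2, "tz": 0, "wx": 0, "wy": 0, "wz": 0, "gripper": 0},
  {"tx": 8, "ty": -0.5, "tz": 0, "wx": 0, "wy": 0, "wz": 0, "gripper": 0},
  {"tx": 8, "ty": 0, "tz": 0, "wx": 0, "wy": 0, "wz": 0, "gripper": 0},
  {"tx": 8, "ty": 1, "tz": 0, "wx": 0, "wy": 0, "wz": 0, "gripper": 0},
  {"tx": 8, "ty": 1.5, "tz": 0, "wx": 0, "wy": 0, "wz": 0, "gripper": 0},
])

```text
time_s: 8.63
ee_pos: [527.8, 162.2, 53.5]
eef_rot: [[0.987, 0.162, -0.002], [0.162, -0.987, -0.0], [-0.002, -0.0, -1.0]]
ft_force: [-2.1, -0.2, 0.7]
finger_gap: 0.6
grasp_force: 0.8
```

```bash
python3 -c "
from h import *
st()"
```

```text
t 8.6333 jig [-61.9 147.   53.5] yaw 0.1632 tilt [-0.002 -0.    -1.   ] F [-2.1 -0.2  0.7] gap 0.5865836891972483 q [ 0.1   0.68  1.74 -0.    0.71  1.5 ]
```

Contact is made and the pushing force is about 2 N. Continuing along the arc.

>>> carry_out([
  {"tx": 8, "ty": 2.5, "tz": 0, "wx": 0, "wy": 0, "wz": 0, "gripper": 0},
  {"tx": 8, "ty": 3, "tz": 0, "wx": 0, "wy": 0, "wz": 0, "gripper": 0},
  {"tx": 7.5, "ty": 4, "tz": 0, "wx": 0, "wy": 0, "wz": 0, "gripper": 0},
  {"tx": 7.5, "ty": 5, "tz": 0, "wx": 0, "wy": 0, "wz": 0, "gripper": 0},
  {"tx": 7, "ty": 6, "tz": 0, "wx": 0, "wy": 0, "wz": 0, "gripper": 0},
  {"tx": 6.5, "ty": 7, "tz": 0, "wx": 0, "wy": 0, "wz": 0, "gripper": 0},
  {"tx": 5.5, "ty": 7.5, "tz": 0, "wx": 0, "wy": 0, "wz": 0, "gripper": 0},
  {"tx": 5, "ty": 8, "tz": 0, "wx": 0, "wy": 0, "wz": 0, "gripper": 0},
])

```text
time_s: 9.3
ee_pos: [589.9, 127.9, 53.6]
eef_rot: [[0.987, 0.162, 0.0], [0.162, -0.987, 0.0], [0.0, -0.0, -1.0]]
ft_force: [-2.1, 1.1, -0.2]
finger_gap: 0.3
grasp_force: 0.7
```

>>> carry_out([
  {"tx": 3, "ty": 5, "tz": 0, "wx": 0, "wy": 0, "wz": 0, "gripper": 0},
  {"tx": 1, "ty": 3, "tz": 0, "wx": 0, "wy": 0, "wz": 0, "gripper": 0},
  {"tx": 0, "ty": 0, "tz": 0, "wx": 0, "wy": 0, "wz": 0, "gripper": 0},
  {"tx": 0, "ty": 0, "tz": 0, "wx": 0, "wy": 0, "wz": 0, "gripper": 0},
])

```text
time_s: 9.63
ee_pos: [594.9, 120.9, 53.8]
eef_rot: [[0.987, 0.162, 0.001], [0.162, -0.987, -0.0], [0.001, 0.0, -1.0]]
ft_force: [-0.2, -0.1, -0.2]
finger_gap: 0.3
grasp_force: 0.0
```

```bash
python3 - <<'E'
from h import *
st()
from cell import vision
import cv2,pickle
g=[]
for n,(x,y) in dict(scene=(174,158),side=(186,145)).items():
    c=vision.camera(n);pickle.dump(c,open(f'pics/{n}2.pkl','wb'))
    g.append(cv2.resize(c['frame'][y:y+120,x:x+160,::-1],(400,300),interpolation=cv2.INTER_CUBIC))
c=vision.camera('wrist');pickle.dump(c,open('pics/w3.pkl','wb'))
cv2.imwrite('pics/both2.png',np.vstack([np.hstack(g),cv2.resize(c['frame'],(400,300))[:,:,::-1].repeat(1,0) @ np.eye(3) if 0 else np.hstack([cv2.resize(c['frame'][:,:,::-1],(400,300)),np.zeros((300,400,3),np.uint8)])]))
E
```

```text
t 9.6333 jig [-2.3 95.4 53.8] yaw 0.1625 tilt [ 0.001 -0.    -1.   ] F [-0.2 -0.1 -0.2] gap 0.28358379893825636 q [ 0.02  0.73  1.6  -0.    0.81  1.43]
```

View pics/both2.png

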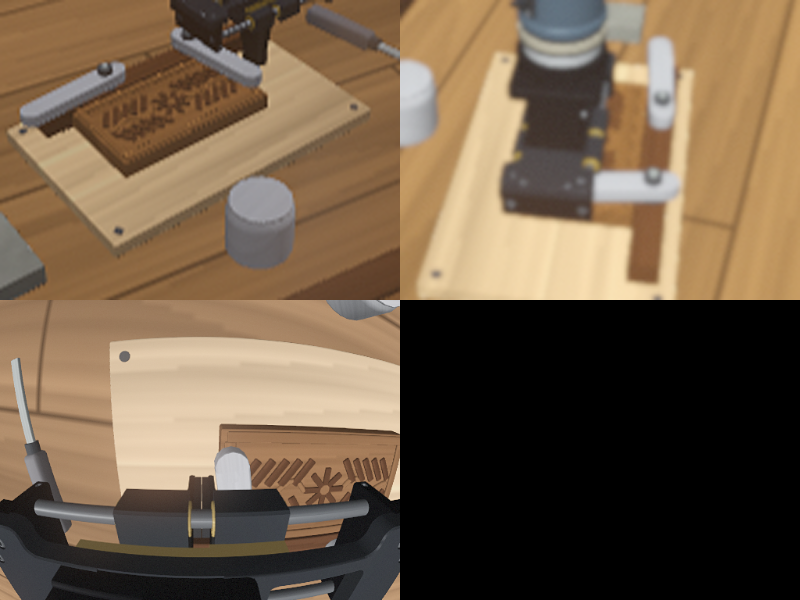

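The left keeper is nearly square: tip at scene (255,75), pivot (184,40). I'll measure it exactly once the arm is clear. Now over to the right keeper.

>>> carry_out([
  {"tx": 0, "ty": -8, "tz": 0, "wx": 0, "wy": 0, "wz": 0, "gripper": 0},
  {"tx": 0, "ty": -12, "tz": -6, "wx": 0, "wy": 0, "wz": 0, "gripper": 0},
  {"tx": 0, "ty": 0, "tz": -30, "wx": 0, "wy": 0, "wz": 0, "gripper": 0},
  {"tx": 0, "ty": 0, "tz": -30, "wx": 0, "wy": 0, "wz": 0, "gripper": 0},
  {"tx": -10, "ty": 20, "tz": 0, "wx": 0, "wy": 0, "wz": 0, "gripper": 0},
  {"tx": -12, "ty": 28, "tz": 0, "wx": 0, "wy": 0, "wz": 0, "gripper": 0},
  {"tx": -12, "ty": 28, "tz": 0, "wx": 0, "wy": 0, "wz": 0, "gripper": 0},
  {"tx": -12, "ty": 28, "tz": 0, "wx": 0, "wy": 0, "wz": 0, "gripper": 0},
])

```text
time_s: 10.45
ee_pos: [562.2, 31.7, 120.5]
eef_rot: [[0.986, 0.165, 0.001], [0.165, -0.986, -0.0], [0.001, 0.0, -1.0]]
ft_force: [-0.7, -0.6, 0.3]
finger_gap: 0.1
grasp_force: 0.0
```

>>> carry_out([
  {"tx": -12, "ty": 28, "tz": 0, "wx": 0, "wy": 0, "wz": 0, "gripper": 0},
  {"tx": -12, "ty": 28, "tz": 0, "wx": 0, "wy": 0, "wz": 0, "gripper": 0},
  {"tx": -12, "ty": 28, "tz": 0, "wx": 0, "wy": 0, "wz": 0, "gripper": 0},
  {"tx": -12, "ty": 28, "tz": 0, "wx": 0, "wy": 0, "wz": 0, "gripper": 0},
  {"tx": -12, "ty": 26, "tz": 0, "wx": 0, "wy": 0, "wz": 0, "gripper": 0},
  {"tx": -12, "ty": 16, "tz": 0, "wx": 0, "wy": 0, "wz": 0, "gripper": 0},
  {"tx": 0, "ty": 0, "tz": 0, "wx": 0, "wy": 0, "wz": 0, "gripper": 0},
  {"tx": 0, "ty": 0, "tz": 0, "wx": 0, "wy": 0, "wz": 0, "gripper": 0},
])

```text
time_s: 11.12
ee_pos: [516.4, -132.5, 120.0]
eef_rot: [[0.987, 0.16, 0.0], [0.16, -0.987, 0.0], [0.0, -0.0, -1.0]]
ft_force: [0.2, -0.4, 0.6]
finger_gap: 0.7
grasp_force: 0.0
```

```bash
python3 - <<'E'
from h import *
st()
from cell import vision
import pickle
for n in ('scene','side'): pickle.dump(vision.camera(n),open(f'pics/{n}3.pkl','wb'))
E
```

```text
t 11.1167 jig [-120.9 -141.8  120. ] yaw 0.1612 tilt [ 0.  0. -1.] F [ 0.2 -0.4  0.6] gap 0.7133536624196546 q [-0.46  0.55  1.76  0.    0.83  0.95]
```

>>> carry_out([
  {"tx": 0, "ty": 0, "tz": 15, "wx": 0, "wy": 0, "wz": 0, "gripper": 0},
  {"tx": 0, "ty": 0, "tz": 18, "wx": 0, "wy": 0, "wz": 0, "gripper": 0},
  {"tx": 0, "ty": 0, "tz": 15, "wx": 0, "wy": 0, "wz": 0, "gripper": 0},
  {"tx": 0, "ty": 0, "tz": 10, "wx": 0, "wy": 0, "wz": 0, "gripper": 0},
  {"tx": 0, "ty": 0, "tz": 6, "wx": 0, "wy": 0, "wz": 0, "gripper": 0},
  {"tx": 0, "ty": 0, "tz": 3, "wx": 0, "wy": 0, "wz": 0, "gripper": 0},
  {"tx": 0, "ty": 0, "tz": 0, "wx": 0, "wy": 0, "wz": 0, "gripper": 0},
  {"tx": 0, "ty": 0, "tz": 0, "wx": 0, "wy": 0, "wz": 0, "gripper": 0},
])

```text
time_s: 11.88
ee_pos: [516.9, -132.5, 52.9]
eef_rot: [[0.987, 0.163, 0.001], [0.163, -0.987, -0.0], [0.001, 0.0, -1.0]]
ft_force: [-0.6, -0.2, -0.8]
finger_gap: 0.2
grasp_force: 0.0
```

>>> carry_out([
  {"tx": 7, "ty": 2, "tz": 0, "wx": 0, "wy": 0, "wz": 0, "gripper": 0},
  {"tx": 7, "ty": 2, "tz": 0, "wx": 0, "wy": 0, "wz": 0, "gripper": 0},
  {"tx": 7, "ty": 1, "tz": 0, "wx": 0, "wy": 0, "wz": 0, "gripper": 0},
  {"tx": 7, "ty": 1, "tz": 0, "wx": 0, "wy": 0, "wz": 0, "gripper": 0},
  {"tx": 8, "ty": 0.5, "tz": 0, "wx": 0, "wy": 0, "wz": 0, "gripper": 0},
  {"tx": 8, "ty": 0, "tz": 0, "wx": 0, "wy": 0, "wz": 0, "gripper": 0},
  {"tx": 8, "ty": -1, "tz": 0, "wx": 0, "wy": 0, "wz": 0, "gripper": 0},
  {"tx": 8, "ty": -1.5, "tz": 0, "wx": 0, "wy": 0, "wz": 0, "gripper": 0},
])

```text
time_s: 12.55
ee_pos: [576.8, -126.7, 52.4]
eef_rot: [[0.987, 0.162, -0.001], [0.162, -0.987, 0.0], [-0.001, -0.0, -1.0]]
ft_force: [-1.7, -0.7, -0.3]
finger_gap: 0.6
grasp_force: 0.8
```

```bash
python3 -c "
from h import *
st()"
```

```text
t 12.55 jig [ -60.3 -145.9   52.4] yaw 0.1629 tilt [-0.001  0.    -1.   ] F [-1.7 -0.7 -0.3] gap 0.6399637660286057 q [-0.41  0.72  1.65 -0.    0.78  1.  ]
```

>>> carry_out([
  {"tx": 8, "ty": -2.5, "tz": 0, "wx": 0, "wy": 0, "wz": 0, "gripper": 0},
  {"tx": 8, "ty": -3, "tz": 0, "wx": 0, "wy": 0, "wz": 0, "gripper": 0},
  {"tx": 7.5, "ty": -4, "tz": 0, "wx": 0, "wy": 0, "wz": 0, "gripper": 0},
  {"tx": 7.5, "ty": -5, "tz": 0, "wx": 0, "wy": 0, "wz": 0, "gripper": 0},
  {"tx": 7, "ty": -6, "tz": 0, "wx": 0, "wy": 0, "wz": 0, "gripper": 0},
  {"tx": 6.5, "ty": -7, "tz": 0, "wx": 0, "wy": 0, "wz": 0, "gripper": 0},
  {"tx": 5.5, "ty": -7.5, "tz": 0, "wx": 0, "wy": 0, "wz": 0, "gripper": 0},
  {"tx": 5, "ty": -8, "tz": 0, "wx": 0, "wy": 0, "wz": 0, "gripper": 0},
])

```text
time_s: 13.22
ee_pos: [624.3, -74.8, 52.6]
eef_rot: [[0.987, 0.162, 0.001], [0.162, -0.987, -0.0], [0.001, 0.0, -1.0]]
ft_force: [-1.2, -0.9, -0.7]
finger_gap: 0.7
grasp_force: 0.7
```

>>> carry_out([
  {"tx": 3, "ty": -5, "tz": 0, "wx": 0, "wy": 0, "wz": 0, "gripper": 0},
  {"tx": 0, "ty": -2, "tz": 0, "wx": 0, "wy": 0, "wz": 0, "gripper": 0},
  {"tx": 0, "ty": 0, "tz": 0, "wx": 0, "wy": 0, "wz": 0, "gripper": 0},
  {"tx": 0, "ty": 0, "tz": 0, "wx": 0, "wy": 0, "wz": 0, "gripper": 0},
])

```text
time_s: 13.55
ee_pos: [625.5, -67.8, 52.7]
eef_rot: [[0.987, 0.162, 0.0], [0.162, -0.987, 0.0], [0.001, -0.0, -1.0]]
ft_force: [-0.3, 0.6, 0.0]
finger_gap: 0.6
grasp_force: 0.0
```

```bash
python3 -c "
from h import *
st()"
```

```text
t 13.55 jig [ -2.7 -95.8  52.7] yaw 0.1628 tilt [ 0.  0. -1.] F [-0.3  0.6  0. ] gap 0.5765053657729654 q [-0.29  0.75  1.54  0.    0.84  1.12]
```

>>> carry_out([
  {"tx": 0, "ty": 8, "tz": 0, "wx": 0, "wy": 0, "wz": 0, "gripper": 0},
  {"tx": 0, "ty": 12, "tz": -6, "wx": 0, "wy": 0, "wz": 0, "gripper": 0},
  {"tx": 0, "ty": 0, "tz": -30, "wx": 0, "wy": 0, "wz": 0, "gripper": 0},
  {"tx": 0, "ty": 0, "tz": -30, "wx": 0, "wy": 0, "wz": 0, "gripper": 0},
  {"tx": -20, "ty": 20, "tz": -20, "wx": 0, "wy": 0, "wz": 0, "gripper": 0},
  {"tx": -25, "ty": 20, "tz": 0, "wx": 0, "wy": 0, "wz": 0, "gripper": 0},
  {"tx": -25, "ty": 20, "tz": 0, "wx": 0, "wy": 0, "wz": 0, "gripper": 0},
  {"tx": -20, "ty": 20, "tz": 0, "wx": 0, "wy": 0, "wz": 0, "gripper": 0},
])

```text
time_s: 14.22
ee_pos: [551.5, -183.8, 139.9]
eef_rot: [[0.987, 0.161, 0.001], [0.161, -0.987, -0.001], [0.001, 0.001, -1.0]]
ft_force: [-0.9, -0.3, -0.8]
finger_gap: 0.4
grasp_force: 0.0
```

>>> carry_out([
  {"tx": -10, "ty": 20, "tz": 0, "wx": 0, "wy": 0, "wz": 0, "gripper": 0},
  {"tx": 0, "ty": 20, "tz": 0, "wx": 0, "wy": 0, "wz": 0, "gripper": 0},
  {"tx": 0, "ty": 20, "tz": 0, "wx": 0, "wy": 0, "wz": 0, "gripper": 0},
  {"tx": 0, "ty": 0, "tz": 0, "wx": 0, "wy": 0, "wz": 0, "gripper": 0},
  {"tx": 0, "ty": 0, "tz": 0, "wx": 0, "wy": 0, "wz": 0, "gripper": 0},
])

```text
time_s: 14.63
ee_pos: [552.5, -244.5, 139.0]
eef_rot: [[0.987, 0.159, 0.001], [0.159, -0.987, -0.0], [0.001, 0.001, -1.0]]
ft_force: [-0.2, -0.3, -0.7]
finger_gap: 0.3
grasp_force: 0.0
```

```bash
python3 - <<'E'
from h import *
st()
from cell import vision
import pickle,cv2
g=[]
for n,(x,y) in dict(scene=(174,158),side=(220,145)).items():
    c=vision.camera(n);pickle.dump(c,open(f'pics/{n}4.pkl','wb'))
    w=160 if n=='scene' else 110
    h=75 if n=='scene' else 80
    y=y+10 if n=='scene' else y
    g.append(cv2.resize(c['frame'][y:y+h,x:x+w,::-1],None,fx=5 if n=='scene' else 4 if 0 else 5,fy=5,interpolation=cv2.INTER_CUBIC)[:300 if n=='side' else 300])
    print(n,(x,y),g[-1].shape)
g[1]=np.hstack([g[1],np.zeros((g[1].shape[0],800-g[1].shape[1],3),np.uint8)])
cv2.imwrite('pics/both4.png',np.vstack(g))
E
```

```text
t 14.6333 jig [-103.5 -258.2  139. ] yaw 0.1594 tilt [ 0.001 -0.    -1.   ] F [-0.2 -0.3 -0.7] gap 0.3086656939571552 q [-0.6   0.6   1.56  0.    0.97  0.81]
scene (174, 168) (300, 800, 3)
side (220, 145) (300, 550, 3)
```

View pics/both4.png

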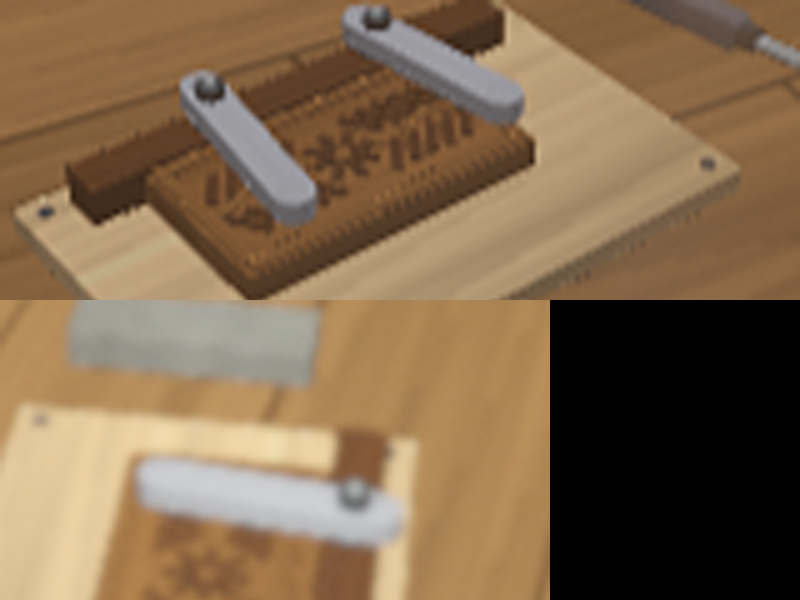

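The panel is against the fence and both keepers lie over it: scene tips (298,212) and (512,112), side right-keeper tip (140,480). I'll measure their angles with a silhouette fit.

```bash
cat > ang.py <<'E'
from h import *
import pickle,cv2,sys
from scipy.optimize import minimize
k=sys.argv[1]
a=np.linspace(0,2*np.pi,40)
def caps(sy,th,dx=0,dy=0):
    d=np.array([np.sin(th),sy*np.cos(th)]);o=np.array([-85+dx,60*sy+dy])
    e=np.vstack([o+d*t+13*np.c_[np.cos(a),np.sin(a)] for t in(-13,102)])
    return np.vstack([place(JIG,np.c_[e,np.full(80,z)]) for z in(47,63)])
S=8
for nm,sy in(('L',1),('R',-1)):
  for n in('scene','side'):
    c=pickle.load(open(f'pics/{n}{k}.pkl','rb'));f=c['frame'];hsv=cv2.cvtColor(f,cv2.COLOR_RGB2HSV)
    q=proj(c,caps(sy,1.5));lo=np.floor(q.min(0)-6).astype(int);hi=np.ceil(q.max(0)+6).astype(int)
    big=cv2.resize(hsv[lo[1]:hi[1],lo[0]:hi[0]],None,fx=S,fy=S,interpolation=cv2.INTER_LINEAR)
    m=((big[...,1]<75)&(big[...,2]>75)).astype(np.uint8)
    nl,lab,stt,_=cv2.connectedComponentsWithStats(m);m=(lab==1+stt[1:,4].argmax()).astype(np.uint8)
    def cost(p):
        h=cv2.convexHull(((proj(c,caps(sy,*p))-lo+.5)*S-.5).round().astype(np.int32))
        b=np.zeros_like(m);cv2.fillConvexPoly(b,h,1)
        return 1-(b&m).sum()/max(1,(b|m).sum())
    r=min((minimize(cost,[t,0,0],method='Nelder-Mead',options=dict(initial_simplex=[[t,0,0],[t+.1,0,0],[t,4,0],[t,0,4]])) for t in(1.4,1.5,1.6)),key=lambda r:r.fun)
    print(nm,n,np.round(r.x,3),'IoU',round(1-r.fun,3),'area',int(m.sum())//S**2)
E
python3 ang.py 4; python3 ang.py 3
```

```text
L scene [ 1.411  0.134 -0.082] IoU 0.947 area 375
L side [ 1.436  1.077 -1.187] IoU 0.929 area 806
R scene [ 1.448 -1.026  0.075] IoU 0.928 area 361
R side [ 1.438  0.327 -0.327] IoU 0.877 area 681
L scene [1.416 0.238 0.262] IoU 0.945 area 374
L side [ 1.441  0.989 -0.625] IoU 0.931 area 805
R scene [  3.212   5.475 -89.622] IoU 0.905 area 216
R side [ 0.107 -0.036  0.471] IoU 0.893 area 304
```

Both keepers are about 0.13 to 0.15 rad short. I'll nudge the right one first, then the left.

>>> carry_out([
  {"tx": 20, "ty": -28, "tz": 0, "wx": 0, "wy": 0, "wz": 0, "gripper": 0},
  {"tx": 20, "ty": -28, "tz": 0, "wx": 0, "wy": 0, "wz": 0, "gripper": 0},
  {"tx": 20, "ty": -28, "tz": 0, "wx": 0, "wy": 0, "wz": 0, "gripper": 0},
  {"tx": 20, "ty": -28, "tz": 0, "wx": 0, "wy": 0, "wz": 0, "gripper": 0},
  {"tx": 15, "ty": -20, "tz": 0, "wx": 0, "wy": 0, "wz": 0, "gripper": 0},
  {"tx": 7, "ty": -8, "tz": 10, "wx": 0, "wy": 0, "wz": 0, "gripper": 0},
  {"tx": 0, "ty": 0, "tz": 20, "wx": 0, "wy": 0, "wz": 0, "gripper": 0},
  {"tx": 0, "ty": 0, "tz": 20, "wx": 0, "wy": 0, "wz": 0, "gripper": 0},
])

```text
time_s: 15.4
ee_pos: [631.0, -86.0, 88.3]
eef_rot: [[0.986, 0.165, 0.001], [0.165, -0.986, -0.001], [0.001, 0.001, -1.0]]
ft_force: [-0.1, -0.9, -0.2]
finger_gap: 0.7
grasp_force: 0.0
```

>>> carry_out([
  {"tx": 0, "ty": 0, "tz": 16, "wx": 0, "wy": 0, "wz": 0, "gripper": 0},
  {"tx": 0, "ty": 0, "tz": 10, "wx": 0, "wy": 0, "wz": 0, "gripper": 0},
  {"tx": 0, "ty": 0, "tz": 6, "wx": 0, "wy": 0, "wz": 0, "gripper": 0},
  {"tx": 0, "ty": 0, "tz": 3, "wx": 0, "wy": 0, "wz": 0, "gripper": 0},
  {"tx": 0, "ty": 0, "tz": 0, "wx": 0, "wy": 0, "wz": 0, "gripper": 0},
  {"tx": 0, "ty": 0, "tz": 0, "wx": 0, "wy": 0, "wz": 0, "gripper": 0},
])

```text
time_s: 15.9
ee_pos: [631.1, -87.9, 54.1]
eef_rot: [[0.987, 0.162, 0.001], [0.162, -0.987, -0.0], [0.001, 0.001, -1.0]]
ft_force: [-0.2, -0.2, -0.2]
finger_gap: 0.4
grasp_force: 0.0
```

```bash
python3 -c "
from h import *
st()"
```

```text
t 15.9 jig [  -0.5 -116.5   54.1] yaw 0.1626 tilt [ 0.001 -0.    -1.   ] F [-0.2 -0.2 -0.2] gap 0.40967159779391127 q [-0.31  0.76  1.52  0.    0.86  1.09]
```

>>> carry_out([
  {"tx": 0, "ty": -8, "tz": 0, "wx": 0, "wy": 0, "wz": 0, "gripper": 0},
  {"tx": 0, "ty": -7, "tz": 0, "wx": 0, "wy": 0, "wz": 0, "gripper": 0},
  {"tx": 0, "ty": -5, "tz": 0, "wx": 0, "wy": 0, "wz": 0, "gripper": 0},
  {"tx": 0, "ty": -4, "tz": 0, "wx": 0, "wy": 0, "wz": 0, "gripper": 0},
  {"tx": 0, "ty": -3, "tz": 0, "wx": 0, "wy": 0, "wz": 0, "gripper": 0},
  {"tx": 0, "ty": -2, "tz": 0, "wx": 0, "wy": 0, "wz": 0, "gripper": 0},
  {"tx": 0, "ty": 0, "tz": 0, "wx": 0, "wy": 0, "wz": 0, "gripper": 0},
])

```text
time_s: 16.48
ee_pos: [626.1, -58.5, 53.8]
eef_rot: [[0.987, 0.163, 0.0], [0.163, -0.987, -0.0], [0.0, 0.0, -1.0]]
ft_force: [0.0, -0.1, -0.1]
finger_gap: 0.7
grasp_force: 0.1
```

```bash
cat > snap.py <<'E'
from h import *
import sys,pickle
from cell import vision
st()
for n in('scene','side'): pickle.dump(vision.camera(n),open(f'pics/{n}{sys.argv[1]}.pkl','wb'))
E
python3 snap.py 5; python3 ang.py 5
```

```text
t 16.4833 jig [ -0.7 -86.7  53.8] yaw 0.1633 tilt [ 0. -0. -1.] F [ 0.  -0.1 -0.1] gap 0.7287984872896138 q [-0.27  0.75  1.54  0.    0.85  1.14]
L scene [1.423 1.57  0.932] IoU 0.625 area 245
L side [ 1.443  0.207 -0.536] IoU 0.926 area 807
R scene [ 1.001 14.709 50.646] IoU 0.378 area 120
R side [ 1.535 -0.267 -1.772] IoU 0.837 area 720
```

>>> carry_out([
  {"tx": 0, "ty": -1, "tz": 0, "wx": 0, "wy": 0, "wz": 0, "gripper": 0},
  {"tx": 0, "ty": -1, "tz": 0, "wx": 0, "wy": 0, "wz": 0, "gripper": 0},
  {"tx": 0, "ty": 0, "tz": 0, "wx": 0, "wy": 0, "wz": 0, "gripper": 0},
  {"tx": 0, "ty": 8, "tz": 0, "wx": 0, "wy": 0, "wz": 0, "gripper": 0},
  {"tx": 0, "ty": 12, "tz": -6, "wx": 0, "wy": 0, "wz": 0, "gripper": 0},
  {"tx": 0, "ty": 0, "tz": -30, "wx": 0, "wy": 0, "wz": 0, "gripper": 0},
  {"tx": 0, "ty": 0, "tz": -30, "wx": 0, "wy": 0, "wz": 0, "gripper": 0},
  {"tx": 0, "ty": -20, "tz": 0, "wx": 0, "wy": 0, "wz": 0, "gripper": 0},
])

```text
time_s: 17.25
ee_pos: [631.4, -62.5, 125.9]
eef_rot: [[0.987, 0.158, 0.014], [0.158, -0.987, -0.005], [0.013, 0.007, -1.0]]
ft_force: [0.9, -0.5, 0.4]
finger_gap: 0.4
grasp_force: 0.0
```

>>> carry_out([
  {"tx": 0, "ty": -30, "tz": 0, "wx": 0, "wy": 0, "wz": 0, "gripper": 0},
  {"tx": 0, "ty": -30, "tz": 0, "wx": 0, "wy": 0, "wz": 0, "gripper": 0},
  {"tx": 0, "ty": -30, "tz": 0, "wx": 0, "wy": 0, "wz": 0, "gripper": 0},
  {"tx": 0, "ty": -30, "tz": 0, "wx": 0, "wy": 0, "wz": 0, "gripper": 0},
  {"tx": 0, "ty": -30, "tz": 0, "wx": 0, "wy": 0, "wz": 0, "gripper": 0},
  {"tx": 0, "ty": -30, "tz": 0, "wx": 0, "wy": 0, "wz": 0, "gripper": 0},
  {"tx": 0, "ty": -20, "tz": 0, "wx": 0, "wy": 0, "wz": 0, "gripper": 0},
  {"tx": 0, "ty": 0, "tz": 0, "wx": 0, "wy": 0, "wz": 0, "gripper": 0},
])

```text
time_s: 17.92
ee_pos: [592.4, 143.5, 120.0]
eef_rot: [[0.986, 0.166, -0.0], [0.166, -0.986, 0.001], [-0.0, -0.001, -1.0]]
ft_force: [-0.5, 0.0, -0.2]
finger_gap: 0.2
grasp_force: 0.0
```

```bash
python3 snap.py 6; python3 ang.py 6
```

```text
t 17.9167 jig [ -1.1 118.1 120. ] yaw 0.1663 tilt [-0.     0.001 -1.   ] F [-0.5  0.  -0.2] gap 0.184988571042638 q [0.05 0.64 1.56 0.   0.94 1.46]
L scene [1.416 0.241 0.25 ] IoU 0.945 area 375
L side [ 1.43   0.465 -1.059] IoU 0.893 area 835
R scene [ 1.553 -0.916  0.063] IoU 0.933 area 377
R side [ 2.004 19.706 -2.734] IoU 0.586 area 775
```

>>> carry_out([
  {"tx": 0, "ty": 0, "tz": 15, "wx": 0, "wy": 0, "wz": 0, "gripper": 0},
  {"tx": 0, "ty": 0, "tz": 18, "wx": 0, "wy": 0, "wz": 0, "gripper": 0},
  {"tx": 0, "ty": 0, "tz": 15, "wx": 0, "wy": 0, "wz": 0, "gripper": 0},
  {"tx": 0, "ty": 0, "tz": 10, "wx": 0, "wy": 0, "wz": 0, "gripper": 0},
  {"tx": 0, "ty": 0, "tz": 6, "wx": 0, "wy": 0, "wz": 0, "gripper": 0},
  {"tx": 0, "ty": 0, "tz": 3, "wx": 0, "wy": 0, "wz": 0, "gripper": 0},
  {"tx": 0, "ty": 0, "tz": 0, "wx": 0, "wy": 0, "wz": 0, "gripper": 0},
])

```text
time_s: 18.6
ee_pos: [593.3, 139.6, 52.2]
eef_rot: [[0.987, 0.161, -0.001], [0.161, -0.987, -0.0], [-0.001, 0.0, -1.0]]
ft_force: [0.2, -0.4, 0.6]
finger_gap: 0.5
grasp_force: 0.0
```

>>> carry_out([
  {"tx": 0, "ty": 8, "tz": 0, "wx": 0, "wy": 0, "wz": 0, "gripper": 0},
  {"tx": 0, "ty": 8, "tz": 0, "wx": 0, "wy": 0, "wz": 0, "gripper": 0},
  {"tx": 0, "ty": 6, "tz": 0, "wx": 0, "wy": 0, "wz": 0, "gripper": 0},
  {"tx": 0, "ty": 4, "tz": 0, "wx": 0, "wy": 0, "wz": 0, "gripper": 0},
  {"tx": 0, "ty": 3, "tz": 0, "wx": 0, "wy": 0, "wz": 0, "gripper": 0},
  {"tx": 0, "ty": 2, "tz": 0, "wx": 0, "wy": 0, "wz": 0, "gripper": 0},
  {"tx": 0, "ty": 1, "tz": 0, "wx": 0, "wy": 0, "wz": 0, "gripper": 0},
  {"tx": 0, "ty": 0, "tz": 0, "wx": 0, "wy": 0, "wz": 0, "gripper": 0},
])

```text
time_s: 19.27
ee_pos: [598.3, 108.5, 52.6]
eef_rot: [[0.987, 0.162, -0.0], [0.162, -0.987, -0.0], [-0.0, 0.0, -1.0]]
ft_force: [-0.1, -0.5, 0.4]
finger_gap: 0.3
grasp_force: 0.0
```

```bash
python3 snap.py 7; python3 ang.py 7
```

```text
t 19.2667 jig [-1.  82.7 52.6] yaw 0.1629 tilt [-0. -0. -1.] F [-0.1 -0.5  0.4] gap 0.28736944003170334 q [-0.    0.73  1.6  -0.    0.81  1.4 ]
L scene [ 1.54   1.109 -0.15 ] IoU 0.731 area 276
L side [ 1.638  0.911 -0.497] IoU 0.728 area 1003
R scene [ 1.553 -0.875  0.11 ] IoU 0.935 area 378
R side [ 1.616 -9.574 -2.433] IoU 0.615 area 499
```

>>> carry_out([
  {"tx": 0, "ty": -8, "tz": 0, "wx": 0, "wy": 0, "wz": 0, "gripper": 0},
  {"tx": 0, "ty": -12, "tz": -6, "wx": 0, "wy": 0, "wz": 0, "gripper": 0},
  {"tx": 0, "ty": 0, "tz": -30, "wx": 0, "wy": 0, "wz": 0, "gripper": 0},
  {"tx": 0, "ty": 0, "tz": -30, "wx": 0, "wy": 0, "wz": 0, "gripper": 0},
  {"tx": -10, "ty": 10, "tz": -20, "wx": 0, "wy": 0, "wz": 0, "gripper": 0},
  {"tx": -10, "ty": 30, "tz": 0, "wx": 0, "wy": 0, "wz": 0, "gripper": 0},
  {"tx": -10, "ty": 35, "tz": 0, "wx": 0, "wy": 0, "wz": 0, "gripper": 0},
  {"tx": -10, "ty": 35, "tz": 0, "wx": 0, "wy": 0, "wz": 0, "gripper": 0},
])

```text
time_s: 20.03
ee_pos: [573.2, 14.4, 139.8]
eef_rot: [[0.986, 0.166, 0.001], [0.166, -0.986, -0.0], [0.001, 0.0, -1.0]]
ft_force: [1.2, -1.0, 0.3]
finger_gap: 0.3
grasp_force: 0.0
```

>>> carry_out([
  {"tx": -10, "ty": 35, "tz": 0, "wx": 0, "wy": 0, "wz": 0, "gripper": 0},
  {"tx": -10, "ty": 35, "tz": 0, "wx": 0, "wy": 0, "wz": 0, "gripper": 0},
  {"tx": -10, "ty": 35, "tz": 0, "wx": 0, "wy": 0, "wz": 0, "gripper": 0},
  {"tx": -10, "ty": 35, "tz": 0, "wx": 0, "wy": 0, "wz": 0, "gripper": 0},
  {"tx": -10, "ty": 35, "tz": 0, "wx": 0, "wy": 0, "wz": 0, "gripper": 0},
  {"tx": -10, "ty": 35, "tz": 0, "wx": 0, "wy": 0, "wz": 0, "gripper": 0},
  {"tx": 0, "ty": 35, "tz": 0, "wx": 0, "wy": 0, "wz": 0, "gripper": 0},
  {"tx": 0, "ty": 0, "tz": 0, "wx": 0, "wy": 0, "wz": 0, "gripper": 0},
])

```text
time_s: 20.7
ee_pos: [556.2, -244.5, 139.5]
eef_rot: [[0.987, 0.158, 0.005], [0.158, -0.987, -0.006], [0.004, 0.006, -1.0]]
ft_force: [0.4, -0.5, 0.9]
finger_gap: 0.3
grasp_force: 0.0
```

```bash
python3 snap.py 8; python3 ang.py 8; python3 - <<'E'
from h import *
import pickle,cv2
g=[]
for n,(x,y) in OFF.items():
    c=pickle.load(open(f'pics/{n}8.pkl','rb'));f=c['frame'][y:y+120,x:x+160,::-1]
    f=cv2.resize(f,(800,600),interpolation=cv2.INTER_CUBIC)
    # expected home outlines: fence face line at board/top level and panel-top far edge at jig x=40
    for a,b,col in [((-70,-150,45),(-70,150,45),(0,255,0)),((40,-110,40),(40,90,40),(255,255,0))]:
        q=((proj(c,place(JIG,[a,b]))-np.array([x,y])+.5)*5).astype(int)
        cv2.line(f,tuple(map(int,q[0])),tuple(map(int,q[1])),col,1)
    g.append(f[:300] if n=='scene' else f[50:350])
cv2.imwrite('pics/f8.png',np.vstack(g))
E
```

```text
t 20.7 jig [ -99.9 -258.8  139.5] yaw 0.1583 tilt [ 0.005 -0.006 -1.   ] F [ 0.4 -0.5  0.9] gap 0.34263877742367066 q [-0.6   0.6   1.56 -0.    0.97  0.82]
L scene [1.542 0.443 0.075] IoU 0.943 area 357
L side [ 1.568  0.691 -0.399] IoU 0.916 area 810
R scene [ 1.553 -0.891  0.105] IoU 0.936 area 378
R side [ 1.568 -0.666 -1.943] IoU 0.898 area 674
```

View pics/f8.png

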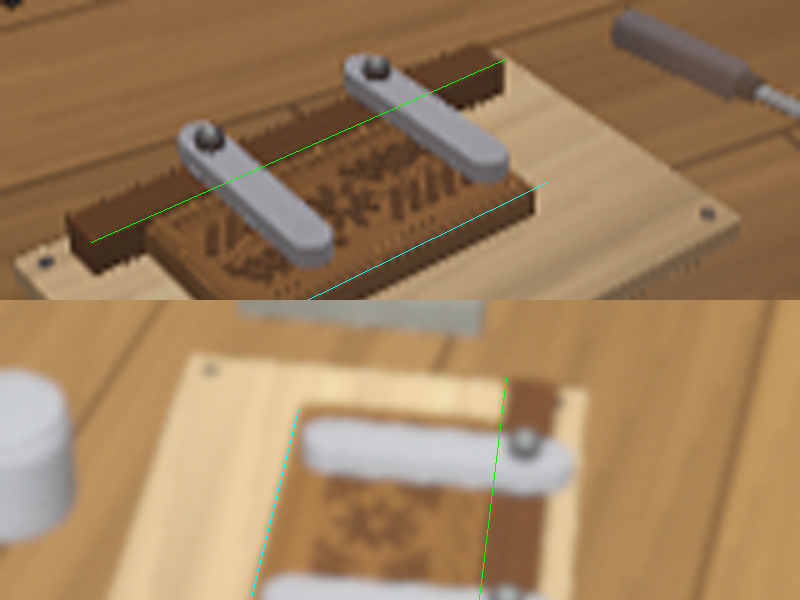

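The fence line (green) and the predicted home edge (cyan) match the panel in both views. Both keepers measure about 1.55–1.57 rad, and the arm is clear.

```bash
python3 -c "
from cell import ticket
print(ticket.finish_job())"
```

```text
the job is handed in; nothing more can be done
None
```

The job is handed in with no verdict returned: camera images show the panel flush on the fence, both keepers about square over it (1.54–1.57 rad), and the arm clear at 20.7 s.

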